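Find the full tin by feel and hold it up

TASK

Three identical closed aluminium tins with blue lids stand on the bench; one is still full of screws, the other two are nearly used up. Heft them to find the heaviest, stand the two light ones upright in the shallow black tray and let go of them, and finish while holding the heaviest one upright in the gripper, still, about 20 cm above the bench. Never tip a tin over, and leave the other things on the bench where they are.

Things in the scene. Friction and masses are not known exactly. Their poses are not given: they have to be found in the camera images.
- tin_a_center (a point): One of three identical closed tins (plain aluminium body, blue lid that is fast on it): upright cylinder 48 mm in diameter and 60 mm high, to be gripped across its sides; this point is at its centre, 30 mm above its underside, z axis up. They stand free on the bench in a loose row; which one is the heaviest is drawn anew each time and has nothing to do with name or place. The contents are loose inside and may shift sideways by up to 5 mm.
- tin_b_center (a point): One of three identical closed tins (plain aluminium body, blue lid that is fast on it): upright cylinder 48 mm in diameter and 60 mm high, to be gripped across its sides; this point is at its centre, 30 mm above its underside, z axis up. They stand free on the bench in a loose row; which one is the heaviest is drawn anew each time and has nothing to do with name or place. The contents are loose inside and may shift sideways by up to 5 mm.
- tin_c_center (a point): One of three identical closed tins (plain aluminium body, blue lid that is fast on it): upright cylinder 48 mm in diameter and 60 mm high, to be gripped across its sides; this point is at its centre, 30 mm above its underside, z axis up. They stand free on the bench in a loose row; which one is the heaviest is drawn anew each time and has nothing to do with name or place. The contents are loose inside and may shift sideways by up to 5 mm.
- tin_a: The tin of point tin_a_center: origin at the centre of its underside, z axis up. The full tin weighs 0.42 to 0.50 kg all told, each of the others 0.13 to 0.19 kg.
- tin_b: The tin of point tin_b_center: origin at the centre of its underside, z axis up. The full tin weighs 0.42 to 0.50 kg all told, each of the others 0.13 to 0.19 kg.
- tin_c: The tin of point tin_c_center: origin at the centre of its underside, z axis up. The full tin weighs 0.42 to 0.50 kg all told, each of the others 0.13 to 0.19 kg.
- tray: Shallow open black tray fixed on the bench, to the right of the tins: 250 mm along its x axis, 135 mm along its y axis, 14 mm high, walls and floor 4 mm thick (a tin in it stands 4 mm above the bench). Origin at the centre of its underside, z up. Two tins fit well apart, each 60 mm from its centre along its x axis.
- screw_jar: small frosted jar with a white screw cap, 46 mm across, 54 mm high, standing at the back; bystander. Origin under its centre
- flux_bottle: small amber bottle with a black needle cap, 34 mm across, 98 mm high, standing at the back; bystander. Origin under its centre
- solder_spool: white spool of solder wire, 54 mm across, 47 mm high, standing at the back; bystander. Origin under its centre
- torque_wrench: blue connector torque wrench, 122 mm long, lying at the right of the bench; bystander. Origin under its centre
There are look-alikes about, which are no part of the job. Leave any purple or yellow look-alike of the tin_b alone.

How it is judged (in metres and radians):
On the way, in this order (a step that is already met when the one before it is completed fails the run):
1. one of the light tins stands upright in the tray, let go (((contact force between tin_a and tray between 0.5 and 3.2 N and angle between tin_a_center's own z axis and vertical below 0.12 rad and height (world z) of tin_a_center below 0.05 m and linear speed of tin_a below 0.03 m/s and contact force between the fingers and tin_a below 0.1 N) or (contact force between tin_b and tray between 0.5 and 3.2 N and angle between tin_b_center's own z axis and vertical below 0.12 rad and height (world z) of tin_b_center below 0.05 m and linear speed of tin_b below 0.03 m/s and contact force between the fingers and tin_b below 0.1 N) or (contact force between tin_c and tray between 0.5 and 3.2 N and angle between tin_c_center's own z axis and vertical below 0.12 rad and height (world z) of tin_c_center below 0.05 m and linear speed of tin_c below 0.03 m/s and contact force between the fingers and tin_c below 0.1 N))), for 0.2 s.
2. both light tins stand upright in the tray, let go ((((contact force between tin_b and tray between 0.5 and 3.2 N and angle between tin_b_center's own z axis and vertical below 0.12 rad and height (world z) of tin_b_center below 0.05 m and linear speed of tin_b below 0.03 m/s and contact force between the fingers and tin_b below 0.1 N) and (contact force between tin_c and tray between 0.5 and 3.2 N and angle between tin_c_center's own z axis and vertical below 0.12 rad and height (world z) of tin_c_center below 0.05 m and linear speed of tin_c below 0.03 m/s and contact force between the fingers and tin_c below 0.1 N)) or ((contact force between tin_a and tray between 0.5 and 3.2 N and angle between tin_a_center's own z axis and vertical below 0.12 rad and height (world z) of tin_a_center below 0.05 m and linear speed of tin_a below 0.03 m/s and contact force between the fingers and tin_a below 0.1 N) and (contact force between tin_c and tray between 0.5 and 3.2 N and angle between tin_c_center's own z axis and vertical below 0.12 rad and height (world z) of tin_c_center below 0.05 m and linear speed of tin_c below 0.03 m/s and contact force between the fingers and tin_c below 0.1 N)) or ((contact force between tin_a and tray between 0.5 and 3.2 N and angle between tin_a_center's own z axis and vertical below 0.12 rad and height (world z) of tin_a_center below 0.05 m and linear speed of tin_a below 0.03 m/s and contact force between the fingers and tin_a below 0.1 N) and (contact force between tin_b and tray between 0.5 and 3.2 N and angle between tin_b_center's own z axis and vertical below 0.12 rad and height (world z) of tin_b_center below 0.05 m and linear speed of tin_b below 0.03 m/s and contact force between the fingers and tin_b below 0.1 N)))), for 0.2 s.
At the end, for the whole second after the job is handed in: The heaviest tin is held still between the fingers, within 0.4 rad of upright, its centre over 0.15 m above the bench; the two light tins stand in the tray (within 0.12 rad of upright), at rest, untouched, each pressing on it with under 3.2 N, as the heavy one would not ((((height (world z) of tin_a_center above 0.15 m and contact force between the fingers and tin_a above 2 N and angle between tin_a_center's own z axis and vertical below 0.4 rad and linear speed of tin_a below 0.05 m/s and contact force between tin_a and tray below 0.05 N) and (contact force between tin_b and tray between 0.5 and 3.2 N and angle between tin_b_center's own z axis and vertical below 0.12 rad and height (world z) of tin_b_center below 0.05 m and linear speed of tin_b below 0.03 m/s and contact force between the fingers and tin_b below 0.1 N) and (contact force between tin_c and tray between 0.5 and 3.2 N and angle between tin_c_center's own z axis and vertical below 0.12 rad and height (world z) of tin_c_center below 0.05 m and linear speed of tin_c below 0.03 m/s and contact force between the fingers and tin_c below 0.1 N)) or ((height (world z) of tin_b_center above 0.15 m and contact force between the fingers and tin_b above 2 N and angle between tin_b_center's own z axis and vertical below 0.4 rad and linear speed of tin_b below 0.05 m/s and contact force between tin_b and tray below 0.05 N) and (contact force between tin_a and tray between 0.5 and 3.2 N and angle between tin_a_center's own z axis and vertical below 0.12 rad and height (world z) of tin_a_center below 0.05 m and linear speed of tin_a below 0.03 m/s and contact force between the fingers and tin_a below 0.1 N) and (contact force between tin_c and tray between 0.5 and 3.2 N and angle between tin_c_center's own z axis and vertical below 0.12 rad and height (world z) of tin_c_center below 0.05 m and linear speed of tin_c below 0.03 m/s and contact force between the fingers and tin_c below 0.1 N)) or ((height (world z) of tin_c_center above 0.15 m and contact force between the fingers and tin_c above 2 N and angle between tin_c_center's own z axis and vertical below 0.4 rad and linear speed of tin_c below 0.05 m/s and contact force between tin_c and tray below 0.05 N) and (contact force between tin_a and tray between 0.5 and 3.2 N and angle between tin_a_center's own z axis and vertical below 0.12 rad and height (world z) of tin_a_center below 0.05 m and linear speed of tin_a below 0.03 m/s and contact force between the fingers and tin_a below 0.1 N) and (contact force between tin_b and tray between 0.5 and 3.2 N and angle between tin_b_center's own z axis and vertical below 0.12 rad and height (world z) of tin_b_center below 0.05 m and linear speed of tin_b below 0.03 m/s and contact force between the fingers and tin_b below 0.1 N)))); the arm keeps its last pose, push and grip.
It fails at once if a tin is tipped over (more than 0.8 rad from upright) (angle between any of tin_a_center, tin_b_center, tin_c_center's own z axis and vertical above 0.8 rad).
It fails at once if a bystander is moved by more than 40 mm (distance of any of screw_jar, flux_bottle, solder_spool, torque_wrench from where it was at the start of the episode above 0.04 m).
It also fails if it takes over 67 s, if anything falls off the work surface, if the arm or the gripper's body presses on something with over 40 N, if the wrist force passes 120 N, or if a joint passes its speed limit or range.

ROBOT

A 7-joint arm with a two-finger parallel gripper is mounted at the origin on a cart in front of the work surface, level with it; the furniture and walls round the work are solid. World frame = base frame: x ahead of the robot, y to its left, z up, the work surface at z = 0. Lengths are in m, angles in degrees, forces in N, time in s.
With the tool pointing down it reaches from about 0.425 to 0.875 m from the base axis. Payload 4.7 kg.
Tool frame: the origin (TCP) lies at the very end of the fingers, on their centre line; the grasp point (between the pads) lies 19 mm behind it; z points along the fingers, y is the line along which they close (so a half turn about z gives the same grasp; the last joint's range is limited). The gripper opens to 87 mm and grips with 3 to 60 N. Pads are 19 mm wide; open, the fingers measure 117 mm over their backs; the gripper's body (75 mm by 190 mm) begins 51 mm behind the grasp point.
Start: joints at [-67.603, 18.392, -4.016, 83.108, 1.295, 78.541, -3.26], TCP at [0.239, 0.604, 0.223] pointing down, gripper open.
Joint ranges: [-163.93, 163.93], [-17.29, 119.83], [-79.2, 71.16], [3.27, 140.29], [-89.18, 269.18], [5.43, 117.66], [-154.24, 154.24]. Speed limits (degrees/s): [147.25, 147.25, 180, 180, 180, 180, 180].

INTERFACE

Orientations are given as [roll, pitch, yaw] about the fixed x, y, z axes, in that order (R = Rz(yaw) Ry(pitch) Rx(roll)).
In Python, from cell import telemetry, cams, env gives the robot as it stands.
- The arm moves only by the tool arm_command, never from a script. Its argument "series" is text: rows parted by semicolons, each of 5 numbers parted by spaces: the shift along the tool's x, y, z in mm, then the turn about the tool's z in rad, then the closure in counts, from 0 (fully open) to 255 (shut). A call has 1 to 20 rows; each row shifts and turns the commanded pose from where the row before left it, along the tool's axes as they then stand; what a row does not reach is not made up. A row lasts 1/12 s, in which the tool goes at most 41.7 mm and 7.16 degrees, less where a joint would pass 70% of its speed; a pose out of reach is approached as far as the arm can. A call is refused whole if a number of a shift passes 41.7 or a number of a turn 0.125, either way. A call with a gripper value outside its range is refused whole. The fingers move at their own pace and stop on an object; "squeeze" is the grip in N (left out, the last holds). Time passes only in rows, so rows that do not move let the fingers close. It gives the time, the measured TCP pose, the force, the opening and the grip force at its end, in the units of the state.
- telemetry.get_obs(): the state, without advancing time (a new reading comes with each control period).
- cams.read_camera(name): name is "scene" or "top" or "wrist"; returns the picture (384x512x3 uint8, blue, green, red); there is no depth.
- cams.calibration(name): a dict with "K" (3x3 intrinsics, pixels), "origin" and "rotation" of the camera in the world; the wrist camera has in their place "hand_eye" (4x4, takes a point from camera to tool coordinates, whose origin is the TCP and whose axes are the flange's). Camera axes: x right, y down, z forward; pixel columns grow to the right and rows downward; lengths in m; the calibration is good to about 2 mm. A picture is of the moment at which its call begins: read the wrist's pose just before it. calibration takes no time and is no camera call.
- env.sign_off(): hands the job in; it is judged then, once.
The state is a dict: "time_s": time; "qpos": joint angles; "joint_velocities": joint speeds; "effort": joint torques, N m; "tool_pos": TCP position; "tool_rot": TCP orientation; "force": force on the tool from outside, world axes, zero at the start; "wrist_torque": the same for the moment, N m; "grip_width": finger opening in m; "grasp_force": force on a finger pad.
Only numpy, scipy, OpenCV 4.12 (cv2) and the standard library are available. Lean on these libraries where they do the work, as an engineer would, in place of code of your own. Each camera call takes 0.05 s, during which the arm holds its last target. There are 200 camera calls.

## Working session

There is one attempt and no reset: what is moved stays moved. The work goes in short steps, Python scripts to look and compute and a tool call to move; the robot and the scene stay as the last step left them, time stands still between calls to the robot, and variables do not carry over. Pictures are saved under pics/ and viewed, at most 10 in all, crops included, and the job is handed in when it is done.

Besides the shell and the picture viewer there is one more tool, called after ">>>" by a JSON object that holds its "name" and its "arguments", one argument or row to a line. arm_command: Moves the arm, as the interface text tells. Its arguments: {"type":"object","properties":{"series":{"type":"string"},"squeeze":{"type":"number"}},"required":["series"]}

```bash
ls; mkdir -p pics; python3 - <<'E'
from cell import telemetry,cams,env
import cv2,numpy as np
o=telemetry.get_obs();print({k:np.round(v,3).tolist() for k,v in o.items()})
for n in("scene","top"):
    im=cams.read_camera(n);cv2.imwrite(f"pics/{n}0.png",im);c=cams.calibration(n);print(n,{k:np.round(v,4).tolist() for k,v in c.items()})
print(cams.calibration("wrist"))
a=cv2.imread("pics/top0.png");b=cv2.imread("pics/scene0.png")
cv2.imwrite("pics/both0.png",cv2.resize(np.vstack([a,b]),(800//1,1200))[:600])
cv2.imwrite("pics/top0b.png",cv2.resize(a,(800,600)));cv2.imwrite("pics/scene0b.png",cv2.resize(b,(800,600)))
E
```

```text
pics
{'time_s': 0.0, 'qpos': [-67.603, 18.439, -4.014, 83.175, 1.295, 78.541, -3.261], 'joint_velocities': [0.096, -0.024, 0.034, 0.11, -0.039, -0.109, -0.047], 'effort': [0.0, -49.129, -0.404, -31.253, -0.064, 0.044, 0.0], 'tool_pos': [0.239, 0.604, 0.221], 'tool_rot': [-179.889, 0.006, 158.41], 'force': [0.525, -0.077, -0.321], 'wrist_torque': [0.025, -0.012, -0.03], 'grasp_force': 0.0, 'grip_width': 0.087}
scene {'K': [[431.1227, 0.0, 257.3434], [0.0, 431.1227, 188.1137], [0.0, 0.0, 1.0]], 'origin': [-0.199, -0.7755, 0.8645], 'rotation': [-128.8631, -0.9154, -52.5682]}
top {'K': [[435.8819, 0.0, 256.7553], [0.0, 435.8819, 191.8834], [0.0, 0.0, 1.0]], 'origin': [0.5309, -0.1491, 1.2384], 'rotation': [-176.6436, -1.116, -91.5693]}
{'K': array([[315.19763542,   0.        , 258.70662032],
       [  0.        , 315.19763542, 192.42769095],
       [  0.        ,   0.        ,   1.        ]]), 'hand_eye': array([[-7.24720548e-04, -9.56334462e-01, -2.92273625e-01,
         7.97504114e-02],
       [ 9.99999594e-01, -5.36320727e-04, -7.24725878e-04,
        -5.61035336e-04],
       [ 5.36327929e-04, -2.92274032e-01,  9.56334462e-01,
        -1.63163685e-01],
       [ 0.00000000e+00,  0.00000000e+00,  0.00000000e+00,
         1.00000000e+00]])}
```

View pics/top0b.png

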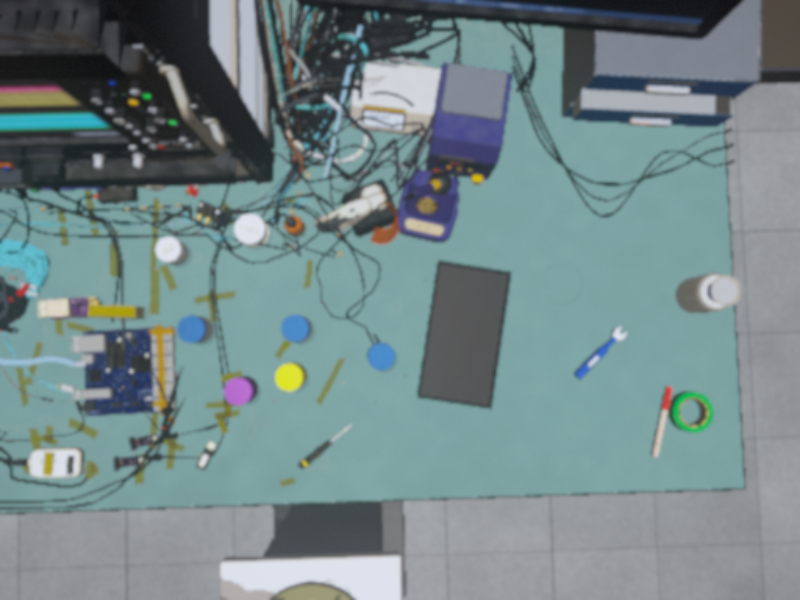

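View pics/scene0b.png

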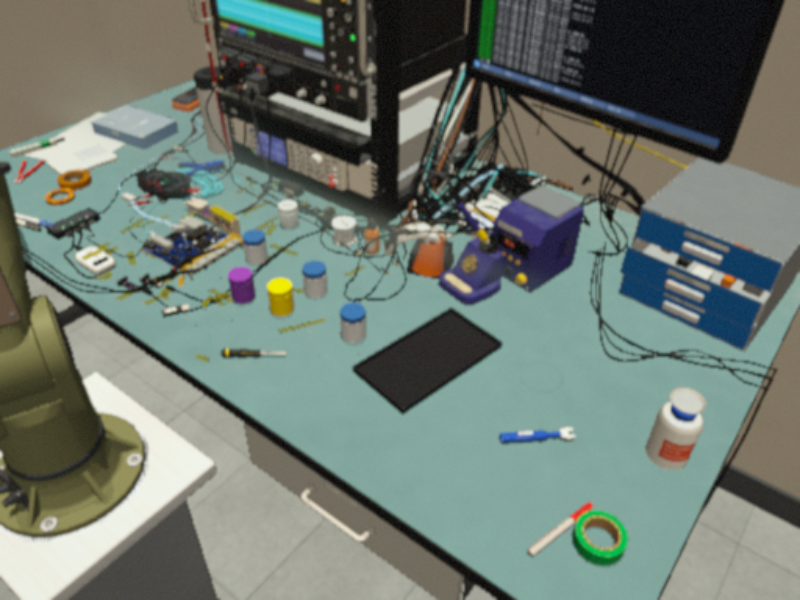

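The top view (800x600 scale) shows the blue lids at (193,329), (295,328) and (381,356). The look-alikes are purple (239,391) and yellow (289,377), which fit no tin because their lids are not blue. The tray is at (464,334), and jar, spool and amber bottle are at (169,250), (250,230) and (292,225). The scene view shows the same layout, with aluminium bodies under the three blue lids.

```bash
cat >h.py <<'E'
import cv2,numpy as np
from scipy.spatial.transform import Rotation as R
from cell import telemetry,cams,env
def ray(n,uv,z):
    c=cams.calibration(n);d=R.from_euler('xyz',c['rotation'],degrees=True).as_matrix()@np.linalg.inv(c['K'])@[*uv,1]
    o=np.array(c['origin']);return o+d*(z-o[2])/d[2]
def blobs(im,lo,hi,amin=60):
    m=cv2.inRange(cv2.cvtColor(im,cv2.COLOR_BGR2HSV),lo,hi)
    m=cv2.morphologyEx(m,cv2.MORPH_OPEN,np.ones((3,3)))
    n,l,s,c=cv2.connectedComponentsWithStats(m)
    return [(s[i],c[i]) for i in range(1,n) if s[i][4]>=amin],m
E
python3 - <<'E'
from h import *
for n in("top","scene"):
    im=cv2.imread(f"pics/{n}0.png")
    for nm,lo,hi in(("blue",(98,120,110),(115,255,255)),("purple",(135,100,80),(160,255,255)),("yel",(25,150,150),(35,255,255))):
        for s,c in blobs(im,lo,hi)[0]: print(n,nm,s[:5],c.round(1),ray(n,c,.06).round(4))
im=cv2.imread("pics/top0.png");b,m=blobs(im,(0,0,0),(180,110,75))
cs,_=cv2.findContours(m,0,2)
for c in cs:
    r=cv2.minAreaRect(c)
    if cv2.contourArea(c)>2500 and abs(r[0][0]-297)<20:
        P=np.array([ray("top",p,.014) for p in cv2.boxPoints(r)]);print("tray",P.round(4).tolist(),P.mean(0))
for nm,p in(("jar",(169,250)),("spool",(250,230)),("flux",(292,225))): print(nm,ray("top",np.array(p)*.64,.05).round(3))
c=im[180:270,100:270];cv2.imwrite("pics/crop.png",cv2.resize(c,None,fx=4.5,fy=4.5))
E
```

```text
top blue [114 202  18  17 241] [122.3 210.3] [0.5593 0.1885 0.06  ]
top blue [180 202  18  17 235] [188.7 209.8] [0.5559 0.0108 0.06  ]
top blue [236 220  17  17 232] [243.7 227.8] [ 0.5032 -0.1362  0.06  ]
top purple [144 242  18  17 242] [152.5 249.9] [0.4512 0.1091 0.06  ]
top yel [ 57 196  29   7 160] [ 70.9 198.8] [0.5938 0.3254 0.06  ]
top yel [177 233  17  16 222] [185.2 240.7] [0.4732 0.0217 0.06  ]
scene blue [156 148  13   7  81] [162. 151.] [0.5603 0.1869 0.06  ]
scene blue [194 167  14   9 103] [200.5 171.4] [0.557  0.0099 0.06  ]
scene blue [218 194  15  11 135] [225.3 199.2] [ 0.5039 -0.1374  0.06  ]
scene blue [320 277  12   6  66] [325.5 279.5] [ 0.4289 -0.5139  0.06  ]
scene blue [334 276  24   6  95] [345.7 278.5] [ 0.461  -0.5502  0.06  ]
scene purple [147 171  15  23 282] [154.2 181.8] [0.4319 0.0824 0.06  ]
scene yel [171 178  16  23 257] [178.9 188.4] [0.456 0.002 0.06 ]
jar [0.698 0.228 0.05 ]
spool [0.729 0.087 0.05 ]
flux [0.736 0.014 0.05 ]
```

View pics/crop.png

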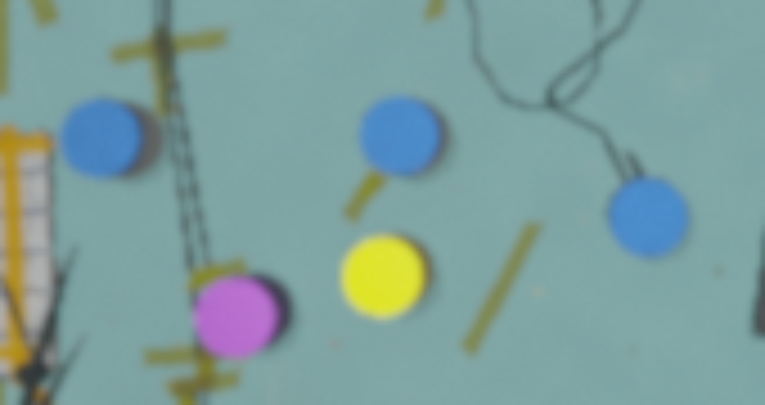

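The crop shows three blue-lidded tins, with the purple and yellow look-alikes at (238,316) and (383,277). The two views agree within 2 mm: L (0.560,0.188), M (0.5565,0.0105), R (0.5035,-0.137). I'll move above L now, closing along world y, and get the tray pose next.

>>> {"name": "arm_command", "arguments": {
  "series": "0 0 0 -0.0942 0;0 0 0 -0.0942 0;0 0 0 -0.0942 0;0 0 0 -0.0942 0;-20 -26 5 0 0;-20 -26 5 0 0;-20 -26 5 0 0;-20 -26 5 0 0;-20 -26 5 0 0;-20 -26 5 0 0;-20 -26 5 0 0;-20 -26 5 0 0;-20 -26 5 0 0;-20 -26 5 0 0;-20 -26 5 0 0;-20 -26 5 0 0;-20 -26 5 0 0;-20 -26 5 0 0;-20 -26 5 0 0;-20 -26 5 0 0",
  "squeeze": 25
}}

```text
time_s: 1.77
tool_pos: [0.5597, 0.1869, 0.142]
tool_rot: [-180.0, -0.0, -180.0]
force: [0.5, 0.2, -0.4]
grip_width: 0.0871
grasp_force: 0.0
```

```bash
python3 - <<'E'
from h import *
im=cv2.imread("pics/top0.png");m=cv2.inRange(im,(0,0,0),(80,80,80))
m=cv2.morphologyEx(m,cv2.MORPH_OPEN,np.ones((7,7)))
for c in cv2.findContours(m,0,2)[0]:
    r=cv2.minAreaRect(c);print(r,cv2.contourArea(c))
    if abs(r[0][0]-297)<25 and abs(r[0][1]-214)<25:
        P=np.array([ray("top",p,.014) for p in cv2.boxPoints(r)]);print("tray",P.round(4).tolist(),P.mean(0),[np.linalg.norm(P[i]-P[i-1]).round(3) for i in range(2)])
# wrist check of tin under gripper
o=telemetry.get_obs();w=cams.read_camera("wrist");cv2.imwrite("pics/w1.png",w);print(o['tool_pos'],o['tool_rot'],o['force'])
c=cams.calibration("wrist");T=np.eye(4);T[:3,:3]=R.from_euler('xyz',o['tool_rot'],degrees=True).as_matrix();T[:3,3]=o['tool_pos'];C=T@c['hand_eye']
for s,u in blobs(w,(98,120,110),(115,255,255),300)[0]:
    d=C[:3,:3]@np.linalg.inv(c['K'])@[*u,1];print(s,u.round(),(C[:3,3]+d*(.06-C[2,3])/d[2]).round(4))
E
```

```text
((212.03057861328125, 331.570556640625), (18.563852310180664, 60.461036682128906), 88.36341857910156) 949.5
((89.5, 232.5), (9.0, 11.0), 90.0) 88.5
((74.0, 227.0), (14.0, 10.0), 90.0) 132.0
((2.0, 207.0), (6.0, 4.0), 90.0) 24.0
((10.0, 196.0), (12.0, 10.0), 90.0) 100.5
((240.35000610351562, 140.5500030517578), (10.119288444519043, 21.81971549987793), 71.56504821777344) 154.5
((71.0, 124.5), (7.0, 14.0), 90.0) 96.0
((277.5, 103.0), (6.0, 7.0), 90.0) 42.0
((195.5, 78.0), (14.0, 17.0), 90.0) 198.0
((464.5, 57.5), (7.0, 11.0), 90.0) 76.0
((499.00225830078125, 47.53318786621094), (8.514431953430176, 24.545513153076172), 86.18592071533203) 169.5
((207.5, 38.5), (41.0, 25.0), 90.0) 529.5
((505.0, 9.5), (19.0, 12.0), 90.0) 204.5
((334.5, 32.0), (64.0, 273.0), 90.0) 4571.0
((87.0, 59.5), (119.0, 174.0), 90.0) 13928.0
[0.55966587 0.18691545 0.14199843] [-1.79990484e+02 -2.85744181e-02 -1.79993959e+02] [ 0.46429528  0.19452336 -0.41850863]
[  15  171   59   54 2478] [ 44. 198.] [0.5588 0.0104 0.06  ]
```

```bash
python3 - <<'E'
from h import *
im=cv2.imread("pics/top0.png");print(im[214,297])
g=im.max(2);m=((g<95)*255).astype(np.uint8);m=cv2.morphologyEx(m,cv2.MORPH_OPEN,np.ones((5,5)))
l=cv2.connectedComponents(m)[1];k=(l==l[214,297]).astype(np.uint8);c=cv2.findContours(k,0,2)[0][0];r=cv2.minAreaRect(c)
P=np.array([ray("top",p,.014) for p in cv2.boxPoints(r)]);print(r,P.round(4).tolist(),P.mean(0),[np.linalg.norm(P[i]-P[i+1]).round(3) for i in range(2)])
E
```

```text
[89 88 88]
((296.78900146484375, 213.62136840820312), (46.605525970458984, 86.90068054199219), 8.746162414550781) [[0.4303, -0.1992, 0.014], [0.6703, -0.2435, 0.014], [0.6469, -0.3734, 0.014], [0.4069, -0.3275, 0.014]] [ 0.53856876 -0.28590425  0.014     ] [np.float64(0.244), np.float64(0.132)]
```

View pics/w1.png

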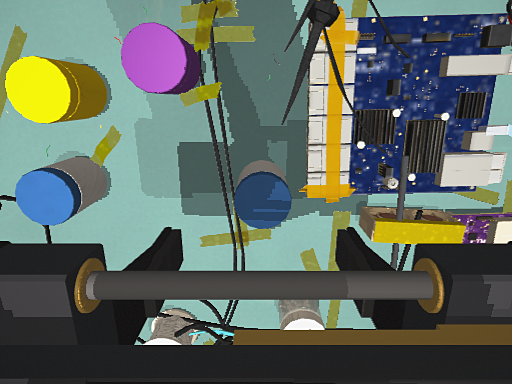

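L's lid is in shade at (263,200), where it should be, and the PCB and other tins are clear of the fingers. The tray measures 0.244x0.132 with its centre at (0.5386,-0.286), so the slots are far (0.598,-0.297) and near (0.480,-0.275). I'll descend, grip and lift L.

>>> {"name": "arm_command", "arguments": {
  "series": "0 1.5 21 0 0;0 0 21 0 0;0 0 21 0 0;0 0 21 0 0;0 0 21 0 0;0 0 15 0 0;0 0 6 0 0;0 0 0 0 0;0 0 0 0 140;0 0 0 0 140;0 0 0 0 255;0 0 0 0 255;0 0 0 0 255;0 0 0 0 255;0 0 0 0 255;0 0 0 0 255",
  "squeeze": 25
}}

```text
time_s: 3.15
tool_pos: [0.5594, 0.1899, 0.0169]
tool_rot: [180.0, 0.0, -180.0]
force: [-1.0, -1.1, 0.6]
grip_width: 0.0477
grasp_force: 25.0
```

>>> {"name": "arm_command", "arguments": {
  "series": "0 0 -5 0 255;0 0 -15 0 255;0 0 -25 0 255;0 0 -30 0 255;0 0 -30 0 255;0 0 -20 0 255;0 0 -5 0 255;0 0 0 0 255;0 0 0 0 255;0 0 0 0 255;0 0 0 0 255;0 0 0 0 255"
}}

```text
time_s: 4.15
tool_pos: [0.5583, 0.1896, 0.1448]
tool_rot: [-179.9, -0.2, -180.0]
force: [0.1, 0.2, -4.8]
grip_width: 0.0481
grasp_force: 25.0
```

```bash
python3 -c "
from h import *
for i in range(3):
    o=telemetry.get_obs();print(o['force'],o['tool_pos'],o['grip_width']);cams.read_camera('wrist')"
```

```text
[ 0.12506565  0.20790399 -4.80306387] [0.55825197 0.18958476 0.14477665] 0.048122992240954815
[-0.05296128 -0.41765638 -5.25192348] [0.55851711 0.18967435 0.14519715] 0.0481177862974739
[-1.21216304  0.61745353 -4.69269355] [0.5587512  0.18973942 0.14555091] 0.04758731083624609
```

L weighs about 4.4 N (0.45 kg), so it is the heavy one. I'll set it back down and fetch the light ones.

>>> {"name": "arm_command", "arguments": {
  "series": "0 0 15 0 255;0 0 30 0 255;0 0 30 0 255;0 0 25 0 255;0 0 15 0 255;0 0 8 0 255;0 0 4 0 255;0 0 3 0 255;0 0 0 0 255;0 0 0 0 255;0 0 0 0 0;0 0 0 0 0;0 0 0 0 0;0 0 0 0 0;0 0 0 0 0;0 0 0 0 0"
}}

```text
time_s: 5.63
tool_pos: [0.5595, 0.1901, 0.017]
tool_rot: [180.0, 0.0, -180.0]
force: [0.1, 0.1, -1.2]
grip_width: 0.0802
grasp_force: 0.0
```

>>> {"name": "arm_command", "arguments": {
  "series": "0 0 -10 0 0;0 0 -30 0 0;0 0 -30 0 0;0 0 -30 0 0;0 0 -20 0 0;3 -30 0 0 0;0 -30 0 0 0;0 -30 0 0 0;0 -30 0 0 0;0 -30 0 0 0;0 -20 0 0 0;0 -9 0 0 0;0 0 0 0 0;0 0 0 0 0"
}}

```text
time_s: 6.8
tool_pos: [0.5564, 0.012, 0.137]
tool_rot: [179.9, 0.0, -180.0]
force: [-0.1, 0.5, 0.1]
grip_width: 0.087
grasp_force: 0.0
```

```bash
python3 -c "
from h import *
o=telemetry.get_obs();w=cams.read_camera('wrist');print(o['tool_pos'],o['force']);cv2.imwrite('pics/w2.png',w)"
```

```text
[0.55639376 0.01198485 0.13698599] [-0.14179591  0.53368359  0.13469674]
```

View pics/w2.png

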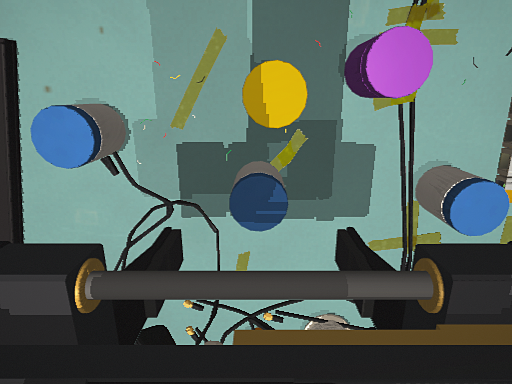

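M's lid sits centred at (259,202). L stands upright at (475,207) and R at (66,136).

>>> {"name": "arm_command", "arguments": {
  "series": "0 0 20 0 0;0 0 25 0 0;0 0 25 0 0;0 0 25 0 0;0 0 15 0 0;0 0 7 0 0;0 0 3 0 0;0 0 0 0 140;0 0 0 0 140;0 0 0 0 255;0 0 0 0 255;0 0 0 0 255;0 0 0 0 255;0 0 0 0 255;0 0 0 0 255;0 0 -10 0 255;0 0 -20 0 255;0 0 -30 0 255;0 0 -30 0 255;0 0 -30 0 255"
}}

```text
time_s: 8.52
tool_pos: [0.5555, 0.0106, 0.1379]
tool_rot: [-180.0, -0.1, 180.0]
force: [0.4, -0.7, -2.2]
grip_width: 0.0479
grasp_force: 25.0
```

>>> {"name": "arm_command", "arguments": {
  "series": "0 0 0 0 255;0 0 0 0 255;0 0 0 0 255;0 0 0 0 255;0 0 0 0 255"
}}

```text
time_s: 8.93
tool_pos: [0.5549, 0.0108, 0.1348]
tool_rot: [-180.0, -0.2, 180.0]
force: [-0.1, 0.6, -3.0]
grip_width: 0.048
grasp_force: 25.0
```

>>> {"name": "arm_command", "arguments": {
  "series": "-2 -12 0 0 255;-4 -25 0 0 255;-4 -28 0 0 255;-4 -28 0 0 255;-4 -28 0 0 255;-4 -28 0 0 255;-4 -28 0 0 255;-4 -28 0 0 255;-4 -28 0 0 255;-4 -28 0 0 255;-3 -25 0 0 255;-2 -15 0 0 255;0 -7 0 0 255;0 0 0 0 255;0 0 0 0 255;0 0 0 0 255"
}}

```text
time_s: 10.27
tool_pos: [0.5997, -0.2947, 0.1363]
tool_rot: [179.9, -0.0, -179.9]
force: [0.6, 0.3, -2.8]
grip_width: 0.0477
grasp_force: 25.0
```

```bash
python3 -c "
from h import *
F=[]
for i in range(6):
    o=telemetry.get_obs();F.append(o['force']);cams.read_camera('top')
print(np.mean(F,0),np.std(F,0),o['tool_pos'],o['tool_rot'])"
```

```text
[-0.20998606  0.08054445 -1.77421564] [0.55019884 0.46777472 0.54628438] [ 0.59958614 -0.29590181  0.13678872] [ 1.79971554e+02  2.60223171e-02 -1.79905855e+02]
```

M is light (about 1.8 N). I'll lower it into the far slot.

>>> {"name": "arm_command", "arguments": {
  "series": "0 0 15 0 255;0 0 25 0 255;0 0 25 0 255;0 0 20 0 255;0 0 13 0 255;0 0 7 0 255;0 0 4 0 255;0 0 3 0 255;0 0 1.5 0 255;0 0 1.5 0 255;0 0 0 0 255;0 0 0 0 255;0 0 0 0 255"
}}

```text
time_s: 11.65
tool_pos: [0.5996, -0.2972, 0.0222]
tool_rot: [-180.0, 0.1, 180.0]
force: [0.5, 0.9, -2.5]
grip_width: 0.048
grasp_force: 25.0
```

>>> {"name": "arm_command", "arguments": {
  "series": "0 0 1 0 255;0 0 0.7 0 255;0 0 0 0 255;0 0 0 0 255;0 0 0 0 0;0 0 0 0 0;0 0 0 0 0;0 0 0 0 0;0 0 0 0 0;0 0 0 0 0;0 0 0 0 0;0 0 -10 0 0;0 0 -25 0 0;0 0 -30 0 0;0 0 -30 0 0;0 0 -20 0 0;0 0 0 0 0;0 0 0 0 0"
}}

```text
time_s: 13.15
tool_pos: [0.6002, -0.2977, 0.1372]
tool_rot: [-179.9, 0.2, 180.0]
force: [-0.9, 0.4, -0.6]
grip_width: 0.0871
grasp_force: 0.0
```

```bash
python3 -c "
from h import *
o=telemetry.get_obs();w=cams.read_camera('wrist');print(o['tool_pos'],o['force']);cv2.imwrite('pics/w3.png',w)"
```

```text
[ 0.60020556 -0.2976747   0.13722209] [-0.87281854  0.38574412 -0.5607368 ]
```

View pics/w3.png

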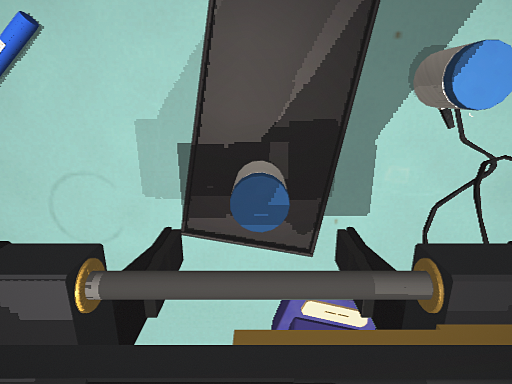

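M stands upright in the tray with its lid at (259,202), clear of the walls. Next is R at (0.5037,-0.137).

>>> {"name": "arm_command", "arguments": {
  "series": "8 12 0 0 0;15 25 0 0 0;15 25 0 0 0;15 25 0 0 0;15 25 0 0 0;15 25 0 0 0;9 16 0 0 0;4.5 7.5 0 0 0;0 0 0 0 0;0 0 0 0 0;0 0 0 0 0"
}}

```text
time_s: 14.12
tool_pos: [0.503, -0.1381, 0.1347]
tool_rot: [-179.9, 0.0, 179.9]
force: [1.0, 1.4, -0.3]
grip_width: 0.0873
grasp_force: 0.0
```

```bash
python3 -c "
from h import *
o=telemetry.get_obs();w=cams.read_camera('wrist');print(o['tool_pos'],o['force'])
for s,u in blobs(w,(100,130,40),(118,255,255),300)[0]: print(s,u)"
```

```text
[ 0.50303833 -0.1380708   0.13467698] [ 0.98370459  1.44314308 -0.28630648]
[ 232  174   59   59 2680] [261.20335821 202.87089552]
```

The lid is centred at (261,203). I'll grip it, lift it and carry it to the near slot (0.480,-0.275).

>>> {"name": "arm_command", "arguments": {
  "series": "0 1 20 0 0;0 0 25 0 0;0 0 25 0 0;0 0 25 0 0;0 0 14 0 0;0 0 6 0 0;0 0 3 0 0;0 0 0 0 140;0 0 0 0 140;0 0 0 0 255;0 0 0 0 255;0 0 0 0 255;0 0 0 0 255;0 0 0 0 255;0 0 0 0 255;0 0 -10 0 255;0 0 -20 0 255;0 0 -30 0 255;0 0 -30 0 255;0 0 -28 0 255"
}}

```text
time_s: 15.83
tool_pos: [0.5023, -0.1357, 0.1366]
tool_rot: [180.0, -0.0, 180.0]
force: [0.7, 0.5, -1.8]
grip_width: 0.0477
grasp_force: 25.0
```

>>> {"name": "arm_command", "arguments": {
  "series": "2 -10 0 0 255;3 -20 0 0 255;4 -24 0 0 255;4 -24 0 0 255;4 -24 0 0 255;3 -20 0 0 255;3 -12 0 0 255;0 -4 0 0 255;0 0 0 0 255;0 0 0 0 255;0 0 0 0 255;0 0 0 0 255"
}}

```text
time_s: 16.83
tool_pos: [0.4802, -0.2721, 0.1347]
tool_rot: [180.0, -0.0, -179.9]
force: [0.5, 0.5, -2.0]
grip_width: 0.0479
grasp_force: 25.0
```

```bash
python3 -c "
from h import *
F=[]
for i in range(6):
    o=telemetry.get_obs();F.append(o['force']);cams.read_camera('top')
print(np.mean(F,0),np.std(F,0),o['tool_pos'],o['tool_rot'])"
```

```text
[-0.08476175  0.11084961 -1.72758819] [0.4619241  0.65780549 0.3908549 ] [ 0.47987371 -0.27314746  0.1348605 ] [ 1.79987823e+02  6.62309009e-03 -1.79959509e+02]
```

>>> {"name": "arm_command", "arguments": {
  "series": "0 -2 15 0 255;0 0 25 0 255;0 0 25 0 255;0 0 20 0 255;0 0 13 0 255;0 0 7 0 255;0 0 4 0 255;0 0 2 0 255;0 0 1.5 0 255;0 0 1 0 255;0 0 0.7 0 255;0 0 0 0 255;0 0 0 0 255;0 0 0 0 255"
}}

```text
time_s: 18.3
tool_pos: [0.4803, -0.2758, 0.0212]
tool_rot: [-180.0, 0.1, -180.0]
force: [0.8, 0.3, 0.4]
grip_width: 0.0479
grasp_force: 25.0
```

>>> {"name": "arm_command", "arguments": {
  "series": "0 0 0 0 0;0 0 0 0 0;0 0 0 0 0;0 0 0 0 0;0 0 0 0 0;0 0 0 0 0;0 0 0 0 0;0 0 -10 0 0;0 0 -25 0 0;0 0 -30 0 0;0 0 -30 0 0;0 0 -20 0 0;0 0 0 0 0;0 0 0 0 0"
}}

```text
time_s: 19.47
tool_pos: [0.4807, -0.276, 0.1376]
tool_rot: [-180.0, 0.2, -180.0]
force: [0.1, 0.2, 0.2]
grip_width: 0.0868
grasp_force: 0.0
```

```bash
python3 -c "
from h import *
o=telemetry.get_obs();w=cams.read_camera('wrist');print(o['tool_pos'],o['force']);cv2.imwrite('pics/w4.png',w)"
```

```text
[ 0.48068932 -0.27604517  0.13758966] [0.08813435 0.22376284 0.18820438]
```

View pics/w4.png

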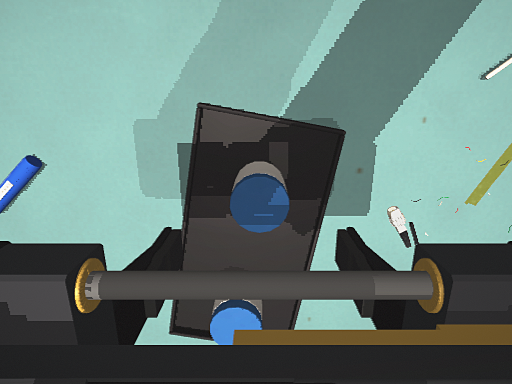

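Both light tins stand in the tray, with lids at (259,203) and (236,325). I'll go back to the heavy tin L at (0.5595,0.190).

>>> {"name": "arm_command", "arguments": {
  "series": "-2 12 0 0 0;-4 24 0 0 0;-5 30 0 0 0;-5 30 0 0 0;-5 30 0 0 0;-5 30 0 0 0;-5 30 0 0 0;-5 30 0 0 0;-5 30 0 0 0;-5 30 0 0 0;-5 30 0 0 0;-5 30 0 0 0;-5 30 0 0 0;-5 30 0 0 0;-5 30 0 0 0;-4 20 0 0 0;-3 14 0 0 0;-1 6 0 0 0;0 0 0 0 0;0 0 0 0 0"
}}

```text
time_s: 21.18
tool_pos: [0.5585, 0.1887, 0.135]
tool_rot: [-179.9, -0.1, 179.9]
force: [0.6, -0.5, -0.1]
grip_width: 0.0872
grasp_force: 0.0
```

```bash
python3 -c "
from h import *
o=telemetry.get_obs();w=cams.read_camera('wrist');print(o['tool_pos'],o['force'])
for s,u in blobs(w,(100,130,40),(118,255,255),1200)[0]: print(s,u)
cv2.imwrite('pics/w5.png',w)"
```

```text
[0.55849127 0.18872721 0.13502367] [ 0.60695348 -0.47912933 -0.10402587]
[ 384   14  100   24 1629] [432.9490485  24.2203806]
[ 354   17  151  138 7496] [422.63513874  80.839381  ]
[ 350  137   56   60 1669] [374.85859796 167.26123427]
[ 232  176   59   59 2663] [260.94066842 205.22418325]
```

View pics/w5.png

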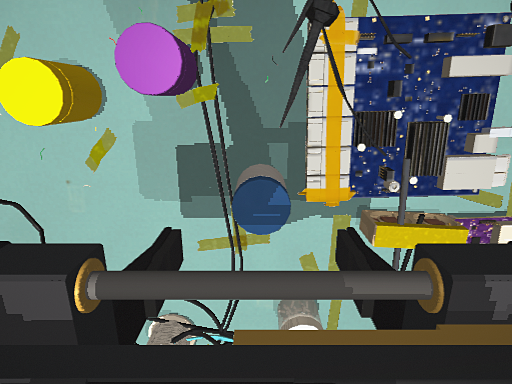

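L stands upright under the gripper with its lid at (261,205).

>>> {"name": "arm_command", "arguments": {
  "series": "-1 1 20 0 0;0 0 25 0 0;0 0 25 0 0;0 0 25 0 0;0 0 14 0 0;0 0 6 0 0;0 0 3 0 0;0 0 0 0 140;0 0 0 0 140;0 0 0 0 255;0 0 0 0 255;0 0 0 0 255;0 0 0 0 255;0 0 0 0 255;0 0 0 0 255",
  "squeeze": 30
}}

```text
time_s: 22.48
tool_pos: [0.5599, 0.191, 0.018]
tool_rot: [-180.0, 0.0, 180.0]
force: [-0.4, -0.5, 2.5]
grip_width: 0.0479
grasp_force: 30.0
```

>>> {"name": "arm_command", "arguments": {
  "series": "0 0 -5 0 255;0 0 -10 0 255;0 0 -20 0 255;0 0 -25 0 255;0 0 -25 0 255;0 0 -25 0 255;0 0 -25 0 255;0 0 -20 0 255;0 0 -10 0 255;0 0 -5 0 255;0 0 0 0 255;0 0 0 0 255;0 0 0 0 255;0 0 0 0 255;0 0 0 0 255;0 0 0 0 255;0 0 0 0 255;0 0 0 0 255"
}}

```text
time_s: 23.98
tool_pos: [0.5597, 0.1914, 0.1875]
tool_rot: [-180.0, -0.0, -180.0]
force: [0.2, -0.5, -4.3]
grip_width: 0.0476
grasp_force: 30.0
```

```bash
python3 -c "
from h import *
o=telemetry.get_obs();print(o['tool_pos'],o['tool_rot'],o['force'],o['grasp_force'])
im=cams.read_camera('scene');cv2.imwrite('pics/end.png',cv2.resize(im,(800,600)))"
```

```text
[0.55965247 0.19138108 0.18748806] [-1.79994212e+02 -1.23352773e-02 -1.79998540e+02] [ 0.21927015 -0.49665672 -4.30252975] 29.9982467040536
```

View pics/end.png

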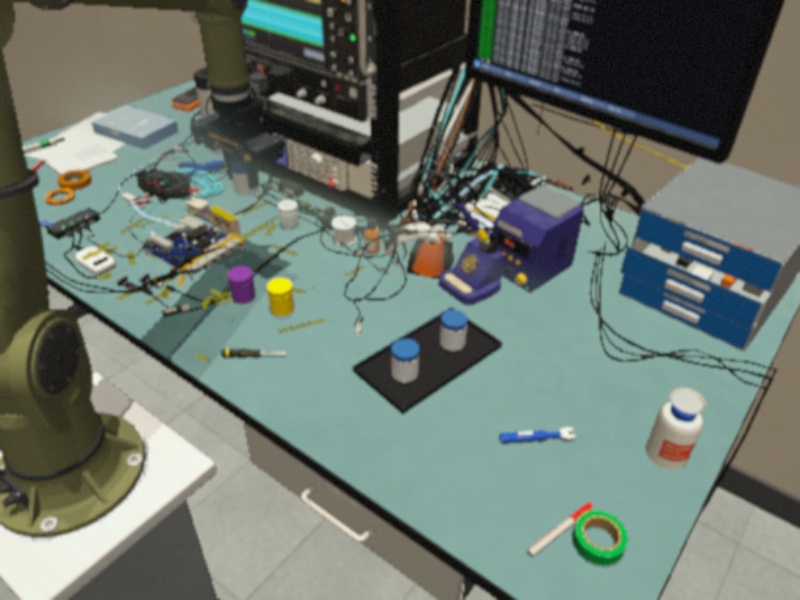

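The two light tins stand in the tray at (405,360) and (453,330), and the heavy one is held at (243,180) with its centre at about z = 0.20. The bystanders have not moved.

```bash
python3 -c "
from cell import env
print(env.sign_off())"
```

```text
the job is handed in; nothing more can be done
None
```

I handed the job in at about 24 s of the 67 s allowed; sign-off returned no verdict: the left tin was the heaviest (about 0.45 kg) and is held upright with its centre at about 0.20 m, the two light tins stand released in the tray, and the bystanders were not moved.

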